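# Hold the thickness probe on the coupon that is due

## Robot

A 6-joint arm with a two-finger parallel gripper is mounted at the origin on a cart in front of the work surface, level with it; the furniture and walls round the work are solid. World frame = base frame: x ahead of the robot, y to its left, z up, the work surface at z = 0. Lengths are in mm, angles in degrees, forces in N, time in s.
With the tool pointing down it reaches from about 350 to 975 mm from the base axis. Payload 7.1 kg.
Tool frame: the origin (TCP) lies midway between the tips of the shut fingers; the grasp point (between the pads) lies 19 mm behind it; z points along the fingers, y is the line along which they close (so a half turn about z gives the same grasp; the last joint's range is limited). The gripper opens to 88 mm and grips with 3 to 60 N. Pads are 20 mm wide; open, the fingers measure 115 mm over their backs; the gripper's body (75 mm by 178 mm) begins 61 mm behind the grasp point.
Start: joints at [62.796, 24.242, 93.386, -0, 62.372, -1.089], TCP at [275.08, 561.191, 222.675] pointing down, gripper open.
Joint ranges: [-172.04, 172.04], [-51.8, 120.97], [4.93, 147.93], [-75.15, 255.16], [6.16, 154.13], [-145.62, 145.62]. Speed limits (degrees/s): [136.94, 136.94, 172.46, 180, 180, 180].

## Interface

Orientations are given as a 3x3 rotation matrix whose columns are the frame's x, y, z axes.
In Python, from cell import telemetry, optics, r gives the robot as it stands.
- The arm moves only by the tool arm_command, never from a script. Its arguments are lists of equal length, an entry for each row: "jaw": the opening, from -1 (shut) to 1 (fully open); "translation": the shift along the tool's x, y, z scaled (see below), a list of three; "angular": the turn, a rotation vector about the tool's x, y, z scaled (see below), a list of three. A call has exactly 5 rows; each row is the pose to reach, as a shift and turn from the pose commanded when the call began, along the tool's axes at that moment, turning the shorter way round; what a row does not reach only later rows make up. The controller multiplies each number of a shift by 25 cm and each number of a turn by pi rad. A row lasts 1/8 s, in which the tool goes at most 62.5 mm and 10.7 degrees, less where a joint would pass 70% of its speed; a pose out of reach is approached as far as the arm can. A call with a number of a shift or a turn outside -1 to 1 is refused whole. A call with a gripper value outside its range is refused whole. The fingers move at their own pace and stop on an object; "squeeze" is the grip in N (left out, the last holds). Time passes only in rows, so rows that repeat a pose let the fingers close, or fill a call up. It gives the time, the measured TCP pose, the force, the opening and the grip force at its end, in the units of the state.
- telemetry.sense(): the state, without advancing time (a new reading comes with each control period).
- optics.read_camera(name): name is "scene" or "top"; returns a dict with "pixels" (480x640x3 uint8, blue, green, red), "fx", "fy", "cx", "cy" (pixels), "k1" (the pictures are not rectified: a ray, as slopes to the right and down, at radius r is drawn at 1 + k1 r^2 times it, then the intrinsics apply), "world_to_cam" (4x4, takes a point from world to camera coordinates). Camera axes: x right, y down, z forward; pixel columns grow to the right and rows downward; lengths in mm; the calibration is good to about 2 mm. A picture is of the moment at which its call begins. There is no depth.
- r.finish_job(): hands the job in; it is judged then, once.
The state is a dict: "t": time; "joints": joint angles; "qvel": joint speeds; "joint_efforts": joint torques, N m; "position": TCP position; "eef_rot": TCP orientation; "force": force on the tool from outside, world axes, zero at the start; "wrist_torque": the same for the moment, N m; "grip_width": opening from 0.0 (shut) to 1.0 (fully open); "grasp_force": force on a finger pad.
Only numpy, scipy, OpenCV 4.12 (cv2) and the standard library are available. Lean on these libraries where they do the work, as an engineer would, in place of code of your own. Each camera call takes 0.05 s, during which the arm holds its last target. There are 200 camera calls.

## Task

Two metal coupons are screwed to two small sine plates: the one with the knobbed check weight standing on its front ledge is due to be measured, the one with the small black ring on its ledge is already done. Take the square-bodied probe out of its stand and press its sprung tip gently on the due coupon, inside the engraved ring and with the probe square to the coupon's face, until the tip has gone about half-way in (about 3.5 N). Do not touch the done coupon or its sine plate with the probe, leave everything else where it stands, and finish while still holding the probe there in the gripper.

Things in the scene. Friction and masses are not known exactly. Their poses are not given: they have to be found in the camera images.
- probe: (all sizes in mm) probe, upright in the stand, 0.14 kg: square grey body 26 x 26 x 80 with black end cap, below it a steel nose 16 diameter x 30, below that the sprung ball tip. Origin: centre of the nose's lower end (20 above the table in the stand); z along the probe away from the tip; the body spans z = 30 to 110, its flats face x and y. It lifts straight up and is clear of the stand after 50
- tip (a joint): how far the sprung tip is pushed into the nose, m: 0 = fully out, 0.012 = fully in (stop). The spring gives 1.0 N at 0, 3.4 N at 0.006, 5.8 N at 0.012 (400 N/m)
- tip_end (a point): lowest point of the tip's ball (8 diameter), on the probe's axis, 16 beyond the nose's end (probe z = -16) when the tip is out; moves with the tip
- stand: grey plastic stand, 60 x 60 x 50 tall, fixed to the table, with a 20 diameter bore 48 deep in the middle of its top, in which the probe's nose stands. Origin: centre of its underside
- block_a: bare metal sine plate, fixed to the table: base 130 (along x) x 80 x 12; its front 45 (-x end) is a level ledge, top 12 above the table; behind it a tilted bed with a steel coupon, low edge at the ledge, face sloping 25 degrees (highest point 65 above the table). Origin: centre of the base's underside, z up
- block_b: bare metal sine plate, fixed to the table: base 130 (along x) x 80 x 12; its front 45 (-x end) is a level ledge, top 12 above the table; behind it a tilted bed with a steel coupon, low edge at the ledge, face sloping 10 degrees (highest point 52 above the table). Origin: centre of the base's underside, z up
- coupon_a: the tilted bed and the coupon screwed on it, fixed on block_a: coupon 60 x 56 x 5 thick on a bed 76 x 70 x 10. Origin: centre of the coupon's underside; z = outward normal of the coupon's face, x = up the slope. Two screw heads (8 diameter, 4 high) stand on the face 24 up the slope and 22 to either side of the spot
- coupon_b: the tilted bed and the coupon screwed on it, fixed on block_b: coupon 60 x 56 x 5 thick on a bed 76 x 70 x 10. Origin: centre of the coupon's underside; z = outward normal of the coupon's face, x = up the slope. Two screw heads (8 diameter, 4 high) stand on the face 24 up the slope and 22 to either side of the spot
- spot_a (a point): centre of the engraved ring (16 inside diameter, 20 outside, dark line with a dot in the middle) on the face of coupon_a, 5 along its z from its origin
- spot_b (a point): centre of the engraved ring (16 inside diameter, 20 outside, dark line with a dot in the middle) on the face of coupon_b, 5 along its z from its origin
- ledge_a (a point): point on the ledge of block_a, 12 above the table, 43 in front (-x of the block) of its origin, where the marker stands
- ledge_b (a point): point on the ledge of block_b, 12 above the table, 43 in front (-x of the block) of its origin, where the marker stands
- weight: check weight, a small upright cylinder with a neck and knob, 22 diameter x 40 tall, on the ledge of the coupon that is due. Origin: centre of its underside
- black_ring: black turned ring, 34 diameter x 9, lying on the ledge of the coupon that is done. Origin: centre of its underside
- wipes: wipes box, 117 x 231 x 130, at the back; bystander. Origin: centre of its underside
- pen_pot: pot of pens, 81 x 86 x 147 tall, at the back; bystander. Origin: centre of its underside
- tin: low round tin, 66 diameter x 24, at the back; bystander. Origin: centre of its underside
- mug: mug, 78 diameter x 97 tall, far left; bystander. Origin: centre of its underside
- tape: roll of tape, 74 diameter x 25, far right; bystander. Origin: centre of its underside
- tweezers: tweezers lying at the near edge, 12 x 124 x 10; bystander. Origin: centre of its underside
- hex_key: hex key lying at the near edge, 28 x 102 x 5; bystander. Origin: centre of its underside
- usb: memory stick lying between the stand and the nearest sine plate, 17 x 53 x 8; bystander. Origin: centre of its underside
Things that resemble listed ones, but are neither listed nor needed, are in the scene too. Of the things shaped like the probe, the grey one is meant.

How it is judged (in metres and radians):
On the way:
1. the probe is lifted out of its stand by the gripper (z of probe in the frame of stand above 0.068 m and contact force between the fingers and probe above 1 N), for 0.1 s.
At the end, for the whole second after the job is handed in: The probe is held still in the fingers, clear of its stand, its tip end within 8 mm of the ring's centre on the coupon whose ledge carries the check weight, its axis within 0.12 rad of square to that coupon's face, the tip pushed in 2.5 to 9.5 mm and the contact force between 1 and 8 N (((horizontal distance between weight and ledge_a below 0.03 m and distance between tip_end and spot_a below 0.008 m and angle between the z axis of probe and the z axis of coupon_a, either way round below 0.12 rad and contact force between probe and block_a between 1 and 8 N) or (horizontal distance between weight and ledge_b below 0.03 m and distance between tip_end and spot_b below 0.008 m and angle between the z axis of probe and the z axis of coupon_b, either way round below 0.12 rad and contact force between probe and block_b between 1 and 8 N)) and value of joint tip between 0.0025 and 0.0095 m and contact force between the fingers and probe above 2 N and contact force between probe and stand below 0.1 N and linear speed of probe below 0.01 m/s); the arm keeps its last pose, push and grip.
It fails at once if the probe touches the coupon that is already done, or its sine plate ((horizontal distance between weight and ledge_a below 0.03 m and contact force between probe and block_b above 0.3 N) or (horizontal distance between weight and ledge_b below 0.03 m and contact force between probe and block_a above 0.3 N)).
It fails at once if the probe is pressed hard (over 15 N) (contact force between probe and block_a above 15 N or contact force between probe and block_b above 15 N).
It fails at once if the check weight or the black ring is moved more than 15 mm or tipped (distance of any of weight, black_ring from where it was at the start of the episode above 0.015 m or angle between weight's own z axis and vertical above 0.4 rad).
It fails at once if a bystander is moved more than 20 mm (distance of any of wipes, pen_pot, tin, mug, tape, tweezers, hex_key, usb from where it was at the start of the episode above 0.02 m).
It also fails if it takes over 42 s, if anything falls off the work surface, if the arm or the gripper's body presses on something with over 40 N, if the wrist force passes 120 N, or if a joint passes its speed limit or range.

## Working session

There is one attempt and no reset: what is moved stays moved. The work goes in short steps, Python scripts to look and compute and a tool call to move; the robot and the scene stay as the last step left them, time stands still between calls to the robot, and variables do not carry over. Pictures are saved under pics/ and viewed, at most 10 in all, crops included, and the job is handed in when it is done.

Besides the shell and the picture viewer there is one more tool, called as name(argument=value, ...) on one line, values as JSON. arm_command: Moves the arm, as the interface text tells. Its arguments: {"type":"object","properties":{"jaw":{"type":"array","items":{"type":"number"}},"translation":{"type":"array","items":{"type":"array","items":{"type":"number","minimum":-1,"maximum":1}}},"angular":{"type":"array","items":{"type":"array","items":{"type":"number","minimum":-1,"maximum":1}}},"squeeze":{"type":"number"}},"required":["jaw","translation","angular"]}

```bash
mkdir -p pics; ls; cat > h.py <<'E'
import numpy as np, cv2, json
def grab(optics,name,fn):
    c=optics.read_camera(name); cv2.imwrite(f'pics/{fn}.png',c['pixels'])
    np.savez(f'pics/{fn}.npz',**{k:np.array(v) for k,v in c.items()}); return c
def load(fn): return dict(np.load(f'pics/{fn}.npz'))
def ray(c,u,v):
    K=np.array([[c['fx'],0,c['cx']],[0,c['fy'],c['cy']],[0,0,1]],float)
    p=cv2.undistortPoints(np.array([[[u,v]]],float),K,np.array([float(c['k1']),0,0,0]))[0,0]
    T=np.array(c['world_to_cam']);R=T[:3,:3];t=T[:3,3]
    o=-R.T@t; d=R.T@np.array([p[0],p[1],1]); return o,d/np.linalg.norm(d)
def onz(c,u,v,z):
    o,d=ray(c,u,v); return o+d*(z-o[2])/d[2]
def tri(c1,p1,c2,p2):
    o1,d1=ray(c1,*p1);o2,d2=ray(c2,*p2)
    s=np.linalg.lstsq(np.c_[d1,-d2],o2-o1,rcond=None)[0]
    a,b=o1+s[0]*d1,o2+s[1]*d2; return (a+b)/2,np.linalg.norm(a-b)
def proj(c,P):
    T=np.array(c['world_to_cam']);q=T[:3,:3]@np.array(P,float)+T[:3,3];x,y=q[0]/q[2],q[1]/q[2];f=1+float(c['k1'])*(x*x+y*y)
    return np.array([c['fx']*x*f+c['cx'],c['fy']*y*f+c['cy']])
E
python3 - <<'E'
from cell import telemetry,optics,r
from h import *
np.set_printoptions(precision=2,suppress=True)
for n in('scene','top'):
    c=grab(optics,n,n+'0'); print(n,c['fx'],c['k1'],ray(c,320,240))
print(telemetry.sense())
E
```

```text
pics
scene 492.04831404361795 -0.03499262029532819 (array([ 239.25, -661.85,  610.57]), array([ 0.32,  0.72, -0.61]))
top 486.70506730188356 -0.031790336908897376 (array([ 353.38,  -19.04, 1180.77]), array([ 0.18, -0.  , -0.98]))
{'t': 0.1, 'joints': array([62.8 , 24.28, 93.43,  0.  , 62.37, -1.09]), 'qvel': array([ 0.04,  0.01, -0.14, -0.02, -0.07, -0.08]), 'joint_efforts': array([  0.  , -54.56, -27.43,   0.06,   0.02,  -0.  ]), 'position': array([274.85, 560.76, 221.98]), 'eef_rot': array([[-0.9 ,  0.44, -0.  ],
       [ 0.44,  0.9 , -0.  ],
       [ 0.  , -0.  , -1.  ]]), 'force': array([ 0.1 ,  0.02, -0.48]), 'wrist_torque': array([0.02, 0.01, 0.06]), 'grasp_force': 0.0, 'grip_width': 1.0005870225041524}
```

View pics/scene0.png

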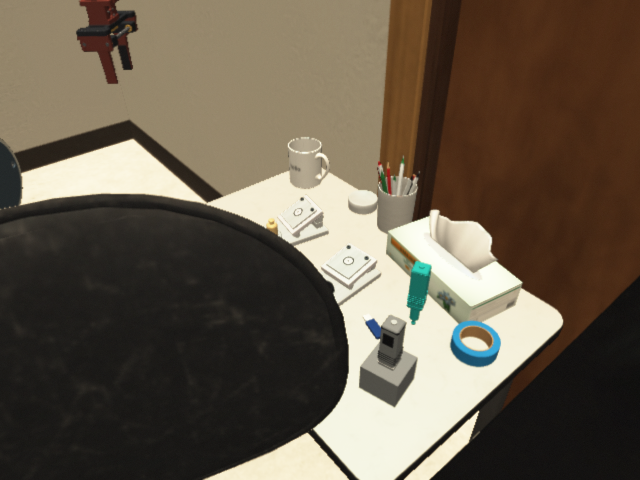

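View pics/top0.png

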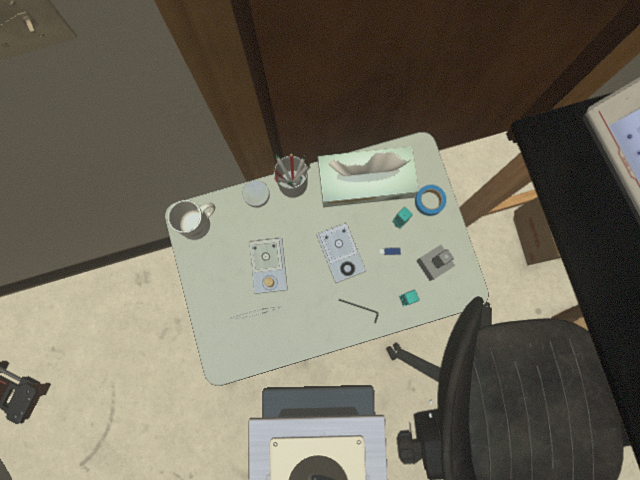

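The scene view shows the grey probe at (390,345) in its grey stand and a teal lookalike at (419,290). The top view shows what could be mistaken for it:
- **Probe candidates:** the grey one at (440,258), and teal ones at (402,217) and (409,297). I choose the grey one.
- **Plates:** the left one at (267,265) carries the knobbed weight (269,283), so it is due. The right one at (340,250) carries the black ring (347,268), so it is done.

Next is a close crop to check this.

```bash
python3 - <<'E'
from h import *
t=cv2.imread('pics/top0.png');s=cv2.imread('pics/scene0.png')
def cr(i,x,y,w,h,f): return cv2.resize(i[y:y+h,x:x+w],None,fx=f,fy=f,interpolation=cv2.INTER_CUBIC)
a=cr(t,240,230,66,50+20,6)[:, :396]      # due block top
b=cr(t,410,235,66,50,6)
cc=cr(s,255,185,80,60,5)
d=cr(s,350,305,80,100,3)
W=np.zeros((600,800,3),np.uint8)
W[:300,:400]=cc; W[:300,400:640]=d
W[300:600,:396]=a[:300]; W[300:600,400:796]=b
cv2.imwrite('pics/crop1.png',W)
E
```

```text
(no output)
```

View pics/crop1.png

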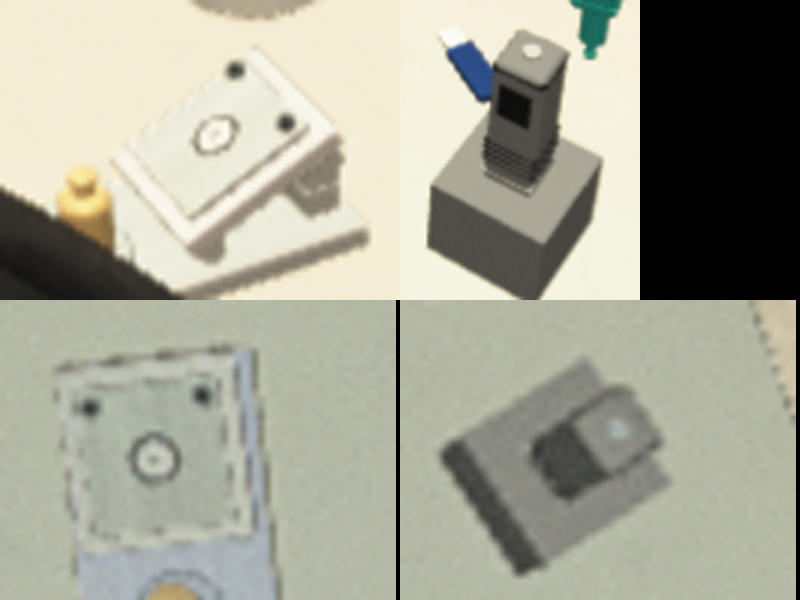

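The crop confirms the choice: a grey square probe in its stand, and the due plate with the brass knobbed weight, clearly the steep one (25°). Its ring is near scene (298,212) and top (265,256). Next I measure with subpixel blobs.

```bash
python3 - <<'E'
from h import *
np.set_printoptions(precision=1,suppress=True)
t=load('top0');s=load('scene0')
def dark(c,x,y,w,off=35):
    g=cv2.cvtColor(c['pixels'],cv2.COLOR_BGR2GRAY).astype(float)[y-w:y+w+1,x-w:x+w+1]
    d=np.clip(np.median(g)-off-g,0,None); Y,X=np.mgrid[y-w:y+w+1,x-w:x+w+1]
    return np.array([(d*X).sum(),(d*Y).sum()])/d.sum()
pts={'ring':((298,212,5),(265,256,5)),'sL':((302,199,3),(255,247,3)),'sR':((312,209,3),(273,245,3))}
P={}
for k,(a,b) in pts.items():
    pa,pb=dark(s,*a),dark(t,*b); P[k],e=tri(s,pa,t,pb); print(k,pa,pb,P[k],'gap',round(e,1))
m=(P['sL']+P['sR'])/2
print('screw sep',np.linalg.norm(P['sL']-P['sR']),'m-ring',m-P['ring'],np.linalg.norm(m-P['ring']))
l=P['sL']-P['sR'];print('yaw from screws',np.degrees(np.arctan2(-l[0],l[1])))
print('probe tri',tri(s,(393.8,321.8),t,(446.3,256.4)),'onz130',onz(t,446.3,256.4,130),onz(s,393.8,321.8,130))
# stand top / body in top view
g=cv2.cvtColor(t['pixels'],cv2.COLOR_BGR2GRAY)
roi=np.zeros_like(g);roi[235:285,412:470]=255
mk=((g<150)&(roi>0)).astype(np.uint8)
hsv=cv2.cvtColor(t['pixels'],cv2.COLOR_BGR2HSV); 
print('grey levels',g[250,440:450],g[258,420:430])
cs,_=cv2.findContours(mk,cv2.RETR_EXTERNAL,cv2.CHAIN_APPROX_NONE)
c=max(cs,key=cv2.contourArea);print(cv2.contourArea(c),cv2.approxPolyDP(c,2.5,True)[:,0].tolist())
# hand corners in top view
tc=lambda u,v:((u-400+.5)/6-.5+410,(v-300+.5)/6-.5+235)
Q=[onz(t,*tc(*p),130) for p in((625,385),(663,440))];d=Q[1]-Q[0];print('body edge',np.linalg.norm(d),np.degrees(np.arctan2(d[1],d[0])))
Q=[onz(t,*tc(*p),50) for p in((458,450),(535,558))];d=Q[1]-Q[0];print('stand edge',np.linalg.norm(d),np.degrees(np.arctan2(d[1],d[0])))
for n,p in{'stand left':(455,448),'near':(538,560),'right':(670,480),'far':(590,360)}.items(): print(n,onz(t,*tc(*p),50))
sc=lambda u,v:((u-400+.5)/3-.5+350,(v+.5)/3-.5+305)
for p in((430,185),(542,243),(602,158)): print('scene stand',onz(s,*sc(*p),50))
for p in((497,70),(548,85),(567,48),(520,30)): print('scene cap',onz(s,*sc(*p),130))
for n,q in {'ringmark':(347,268),'weight':(269,283)}.items(): print(n,onz(t,*q,20))
print('teal',onz(t,402,215,130),onz(t,409,297,130))
E
```

```text
ring [297.9 212. ] [265.4 255.6] [527.9 108.9  45.5] gap 1.4
sL [301.6 198.6] [254.5 247.6] [545.9 132.6  58.7] gap 2.2
sR [311.9 209.3] [273.2 245.5] [549.8  88.7  58.2] gap 2.4
screw sep 44.041185795763106 m-ring [19.9  1.8 13. ] 23.848484348317008
yaw from screws 5.103407151393636
probe tri (array([ 502.1, -295.4,  130.8]), np.float64(3.0233148016177673)) onz130 [ 500.8 -295.   130. ] [ 504.1 -295.1  130. ]
grey levels [137 137 132 121 108 108 111 122 131 167] [111 137 137 136 137 136 141 135 136 138]
747.5 [[440, 245], [416, 260], [429, 280], [454, 265], [448, 250]]
body edge 24.05190303987472 -149.03305659276288
stand edge 51.07617678919965 -147.70004845442332
stand left [ 507.2 -250.9   50. ]
near [ 462.4 -280.5   50. ]
right [ 492.1 -334.1   50. ]
far [ 540.4 -306.1   50. ]
scene stand [ 461.6 -286.5   50. ]
scene stand [ 492.3 -336.3   50. ]
scene stand [ 543.1 -307.    50. ]
scene cap [ 484.6 -298.   130. ]
scene cap [ 500.2 -314.7  130. ]
scene cap [ 518.9 -299.8  130. ]
scene cap [ 505.7 -281.7  130. ]
ringmark [495.2 -83.7  20. ]
weight [464.5 104.1  20. ]
teal [ 596.1 -203.7  130. ] [ 415.  -208.5  130. ]
```

Checks:
- **Screw spacing:** 44.0 mm, matching the 44 given.
- **Screws from ring:** 20 mm along and 13 mm up, which fits 25°. The due plate is therefore block_a, with spot about (528,109,45) and yaw about 5°.
- **Probe axis:** about (501.5,-295), top at 130, flats at about 34°.

Now the planning helper.

```bash
cat > plan.py <<'E'
import sys
from cell import telemetry
from h import *
from scipy.spatial.transform import Rotation as Ro
np.set_printoptions(precision=4,suppress=True)
def down(yaw):  # tool z down, tool y at yaw deg
    a=np.radians(yaw);y=np.array([np.cos(a),np.sin(a),0]);z=np.array([0,0,-1.]);return np.c_[np.cross(y,z),y,z]
def plan(p,R):
    s=telemetry.sense();R0=s['eef_rot'];v=R0.T@(np.array(p)-s['position'])
    print('trans',v/250,'ang',Ro.from_matrix(R0.T@R).as_rotvec()/np.pi,'| dist',np.linalg.norm(v),'j',s['joints'],'F',s['force'],'t',s['t'])
E
python3 - <<'E'
from plan import *
plan([501.5,-295,200],down(34))
E
```

```text
trans [-2.3208 -2.6744  0.0915] ang [-0.0004  0.0001  0.166 ] | dist 885.5373198614517 j [62.7964 24.2792 93.4278  0.0012 62.3713 -1.0896] F [ 0.1014  0.0188 -0.4783] t 0.1
```

arm_command(jaw=[1,1,1,1,1], translation=[[-0.15,-0.18,0],[-0.31,-0.36,0],[-0.46,-0.53,0],[-0.62,-0.71,0],[-0.77,-0.89,0]], angular=[[0,0,0],[0,0,0],[0,0,0],[0,0,0],[0,0,0]], squeeze=30)

```text
t: 0.72
position: [350.1, 274.8, 222.6]
eef_rot: [[-0.898, 0.44, 0.0], [0.44, 0.898, -0.0], [-0.0, -0.0, -1.0]]
force: [-0.3, -0.8, -0.1]
grip_width: 1.001
grasp_force: 0.0
```

arm_command(jaw=[1,1,1,1,1], translation=[[-0.15,-0.18,0],[-0.31,-0.36,0],[-0.46,-0.53,0],[-0.62,-0.71,0],[-0.77,-0.89,0]], angular=[[0,0,0],[0,0,0],[0,0,0],[0,0,0],[0,0,0]])

```text
t: 1.35
position: [425.1, -9.8, 222.8]
eef_rot: [[-0.898, 0.44, 0.0], [0.44, 0.898, 0.0], [-0.0, 0.0, -1.0]]
force: [1.2, 0.2, 0.1]
grip_width: 1.001
grasp_force: 0.0
```

arm_command(jaw=[1,1,1,1,1], translation=[[-0.15,-0.18,0],[-0.31,-0.36,0],[-0.46,-0.53,0],[-0.62,-0.71,0],[-0.77,-0.89,0]], angular=[[0,0,0.033],[0,0,0.066],[0,0,0.1],[0,0,0.133],[0,0,0.166]])

```text
t: 1.98
position: [499.9, -294.4, 222.4]
eef_rot: [[-0.556, 0.831, -0.0], [0.831, 0.556, 0.0], [0.0, -0.0, -1.0]]
force: [0.9, -0.2, -0.7]
grip_width: 0.998
grasp_force: 0.0
```

```bash
python3 - <<'E'
from plan import *
from cell import optics
plan([501.5,-295,200],down(34))
c=grab(optics,'scene','scene1');c2=grab(optics,'top','top1')
a=cv2.resize(c['pixels'][200:440,280:520],None,fx=1.6,fy=1.6);b=cv2.resize(c2['pixels'][200:320,370:490],None,fx=3.2,fy=3.2)
cv2.imwrite('pics/v1.png',np.hstack([a,b]))
E
```

```text
trans [-0.0057  0.0038  0.0896] ang [-0.     -0.0001 -0.0012] | dist 22.473151728367476 j [-31.6686  20.5245  99.196    0.0084  60.2983 -65.4613] F [ 0.9227 -0.2341 -0.6878] t 1.975
```

View pics/v1.png

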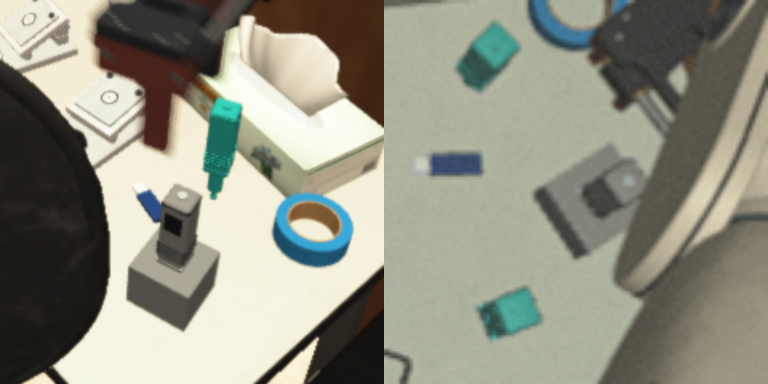

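```bash
python3 - <<'E'
from plan import *
from cell import optics
s=telemetry.sense();p=s['position'];R=s['eef_rot']
c=grab(optics,'scene','scene2');c2=grab(optics,'top','top2')
a,b=c['pixels'].copy(),c2['pixels'].copy()
print(p)
for k in(-44,0,44):
    q=p+R[:,1]*k
    for im,cc in((a,c),(b,c2)):
        u=proj(cc,q);print(k,u);cv2.circle(im,tuple(int(round(x)) for x in u),2,(0,0,255),-1)
a=cv2.resize(a[160:400,300:540],None,fx=1.6,fy=1.6);b=cv2.resize(b[200:320,390:510],None,fx=3.2,fy=3.2)
cv2.imwrite('pics/v2.png',np.hstack([a,b]))
E
```

```text
[ 500.8373 -297.3339  222.4147]
-44 [382.2732 292.6278]
-44 [472.7581 267.4166]
0 [398.8151 270.6789]
0 [459.1203 249.5493]
44 [413.7547 250.833 ]
44 [445.6213 231.8888]
```

View pics/v2.png

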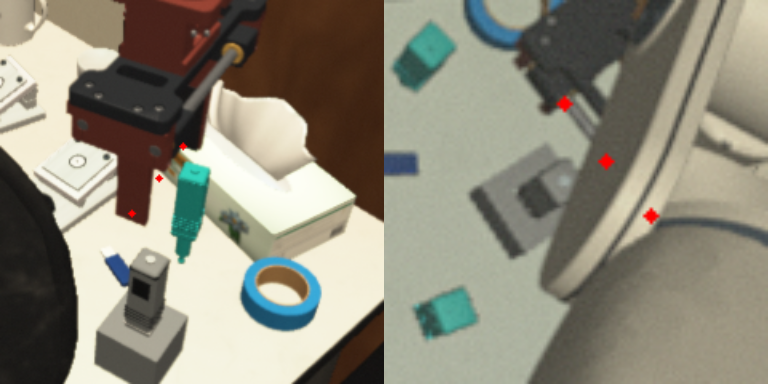

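The picture shows the gripper settled above the probe, and the projected finger point at crop (132,214) lies on the real finger tip. The calibration holds, so I go down.

arm_command(jaw=[1,1,1,1,1], translation=[[0.006,0.008,0.15],[0.006,0.008,0.32],[0.006,0.008,0.48],[0.006,0.008,0.6],[0.006,0.008,0.606]], angular=[[0,0,0],[0,0,0],[0,0,0],[0,0,0],[0,0,0]])

```text
t: 2.8
position: [498.8, -287.6, 69.3]
eef_rot: [[-0.561, 0.828, -0.005], [0.828, 0.561, 0.003], [0.005, -0.002, -1.0]]
force: [0.6, -0.2, 0.1]
grip_width: 0.995
grasp_force: 0.0
```

```bash
python3 - <<'E'
from plan import *
from cell import optics
c=grab(optics,'scene','scene3')
s=telemetry.sense();p=s['position'];R=s['eef_rot'];a=c['pixels'].copy()
for k in(-44,0,44):
    u=proj(c,p+R[:,1]*k);cv2.circle(a,tuple(int(round(x)) for x in u),1,(0,0,255),-1)
print(p,s['force'])
cv2.imwrite('pics/v3.png',cv2.resize(a[240:400,320:480],None,fx=3.5,fy=3.5))
E
```

```text
[ 499.8675 -288.4287   70.6253] [-0.1217 -0.7144 -0.3217]
```

View pics/v3.png

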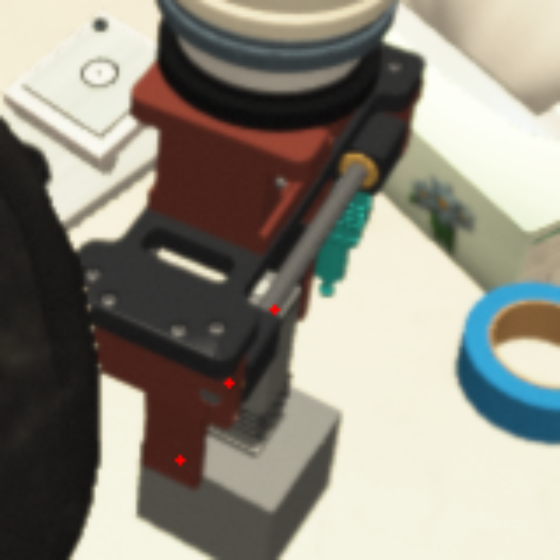

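arm_command(jaw=[1,1,1,1,1], translation=[[0,0,0],[0,0,0],[0,0,0],[0,0,0],[0,0,0]], angular=[[0,0,0],[0,0,0],[0,0,0],[0,0,0],[0,0,0]])

```text
t: 3.48
position: [500.6, -290.1, 71.3]
eef_rot: [[-0.559, 0.829, 0.0], [0.829, 0.559, -0.0], [-0.0, 0.0, -1.0]]
force: [0.2, 0.5, 0.4]
grip_width: 0.999
grasp_force: 0.0
```

```bash
python3 - <<'E'
from plan import *
plan([501.5,-295,71],down(34)); print(telemetry.sense()['position'])
E
```

```text
trans [-0.0183 -0.0081  0.0013] ang [0. 0. 0.] | dist 5.004438925166999 j [-31.2681  32.5095 104.2413  -0.0019  43.2407 -65.2667] F [0.2399 0.4631 0.3761] t 3.475
[ 500.618  -290.0848   71.3272]
```

arm_command(jaw=[1,1,-0.5,-1,-1], translation=[[-0.018,-0.008,0],[-0.018,-0.008,0],[-0.018,-0.008,0],[-0.018,-0.008,0],[-0.018,-0.008,0]], angular=[[0,0,0],[0,0,0],[0,0,0],[0,0,0],[0,0,0]], squeeze=15)

```text
t: 4.1
position: [501.5, -294.8, 71.1]
eef_rot: [[-0.559, 0.829, -0.0], [0.829, 0.559, 0.0], [0.0, -0.0, -1.0]]
force: [0.6, 0.1, 0.1]
grip_width: 0.698
grasp_force: 0.0
```

arm_command(jaw=[-1,-1,-1,-1,-1], translation=[[0,0,0],[0,0,0],[0,0,0],[0,0,0],[0,0,0]], angular=[[0,0,0],[0,0,0],[0,0,0],[0,0,0],[0,0,0]], squeeze=30)

```text
t: 4.72
position: [501.6, -294.8, 71.2]
eef_rot: [[-0.559, 0.829, 0.0], [0.829, 0.559, 0.0], [-0.0, 0.0, -1.0]]
force: [0.8, 2.0, -0.1]
grip_width: 0.297
grasp_force: 30.0
```

The opening is 26.1 mm, the width of the body, so the grip is flat on the flats. Lifting.

arm_command(jaw=[-1,-1,-1,-1,-1], translation=[[0,0,-0.04],[0,0,-0.12],[0,0,-0.22],[0,0,-0.34],[0,0,-0.46]], angular=[[0,0,0],[0,0,0],[0,0,0],[0,0,0],[0,0,0]])

```text
t: 5.35
position: [501.1, -294.8, 187.5]
eef_rot: [[-0.559, 0.829, -0.0], [0.829, 0.559, 0.0], [0.0, -0.0, -1.0]]
force: [0.5, -0.5, -2.9]
grip_width: 0.297
grasp_force: 30.0
```

arm_command(jaw=[-1,-1,-1,-1,-1], translation=[[0,0,-0.08],[0,0,-0.14],[0,0,-0.18],[0,0,-0.18],[0,0,-0.18]], angular=[[0,0,0],[0,0,0],[0,0,0],[0,0,0],[0,0,0]])

```text
t: 5.98
position: [501.1, -294.6, 230.4]
eef_rot: [[-0.559, 0.829, -0.001], [0.829, 0.559, 0.001], [0.001, -0.001, -1.0]]
force: [0.6, 0.3, -2.4]
grip_width: 0.296
grasp_force: 30.0
```

```bash
cat >> plan.py <<'E'
spot=np.array([527.9,108.9,45.5])
a=np.radians(25);w=np.radians(5.1);N=np.array([-np.sin(a)*np.cos(w),-np.sin(a)*np.sin(w),np.cos(a)])
zt=-N; k=np.cross([0,0,-1.],zt); RT=Ro.from_rotvec(k/np.linalg.norm(k)*a).as_matrix()@down(34)
# probe: grasp world z 90.2 in stand (tool 71.2), probe origin at 20 -> TCP at probe z=51.2; tip out at -16 -> L=67.2
L=67.2
def tcp(gap,push=0): return spot+N*(L+gap)   # gap: free tip end above face
E
python3 - <<'E'
from plan import *
from cell import optics
s=telemetry.sense();p=s['position'];print(p,s['grasp_force'],s['grip_width'],'wrist',s['wrist_torque'])
print('target above',tcp(70),'contact tcp',tcp(0))
plan(tcp(70),RT)
c=grab(optics,'scene','scene4');c2=grab(optics,'top','top4')
u=proj(c,p+s['eef_rot'][:,2]*L);print('tip proj',u)
x,y=int(u[0])-60,int(u[1])-90
cv2.imwrite('pics/v4.png',cv2.resize(c['pixels'][max(y,0):y+120,x:x+120],None,fx=5,fy=5))
E
```

```text
[ 501.0661 -294.5939  230.3843] 29.98171180486679 0.29556332529780965 wrist [-0.0384  0.0493 -0.0168]
target above [470.1463 103.7456 169.8454] contact tcp [499.6125 106.3754 106.4039]
trans [1.3898 0.7887 0.2435] ang [-0.1218 -0.0675 -0.    ] | dist 404.0981843818821 j [-31.6261  20.1169  98.6245   0.0006  61.3391 -65.6299] F [ 0.6354  0.3474 -2.4044] t 5.975
tip proj [393.6304 304.3404]
```

View pics/v4.png

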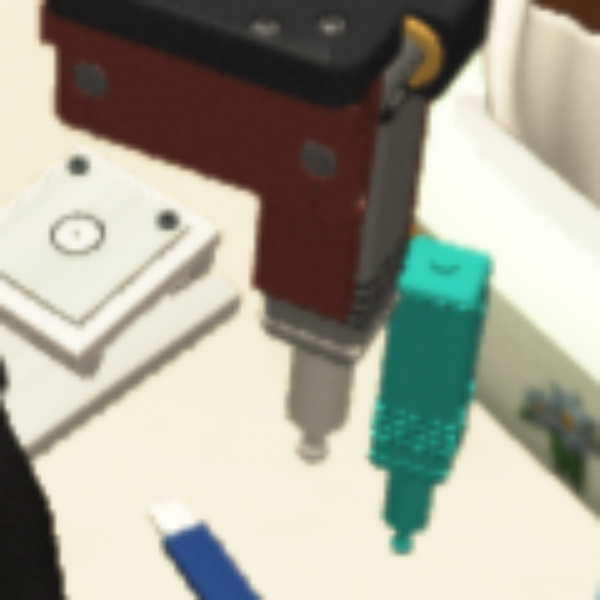

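The probe is held straight. Its tip appears at scene (395.4,305.6) and was predicted at (393.6,304.3), so it is about 3 mm off. I will correct that at the ring by comparing the tip with the ring in the image. Carrying over now.

arm_command(jaw=[-1,-1,-1,-1,-1], translation=[[0.13,0.074,0],[0.31,0.175,0],[0.5,0.28,0],[0.7,0.4,0],[0.9,0.51,0]], angular=[[0,0,0],[0,0,0],[0,0,0],[0,0,0],[0,0,0]])

```text
t: 6.7
position: [480.9, -35.3, 230.8]
eef_rot: [[-0.559, 0.829, -0.0], [0.829, 0.559, 0.0], [0.0, -0.0, -1.0]]
force: [1.0, 0.0, -1.7]
grip_width: 0.293
grasp_force: 30.0
```

arm_command(jaw=[-1,-1,-1,-1,-1], translation=[[0.15,0.09,0.03],[0.28,0.16,0.08],[0.38,0.22,0.12],[0.46,0.26,0.16],[0.49,0.28,0.18]], angular=[[-0.02,-0.011,0],[-0.045,-0.025,0],[-0.075,-0.042,0],[-0.105,-0.058,0],[-0.122,-0.0675,0]])

```text
t: 7.32
position: [469.1, 104.6, 185.1]
eef_rot: [[-0.515, 0.746, 0.422], [0.832, 0.553, 0.038], [-0.205, 0.371, -0.906]]
force: [0.5, 0.6, -2.3]
grip_width: 0.295
grasp_force: 30.0
```

arm_command(jaw=[-1,-1,-1,-1,-1], translation=[[0,0,0],[0,0,0],[0,0,0],[0,0,0],[0,0,0]], angular=[[0,0,0],[0,0,0],[0,0,0],[0,0,0],[0,0,0]])

```text
t: 7.95
position: [471.2, 103.4, 186.3]
eef_rot: [[-0.513, 0.747, 0.423], [0.833, 0.552, 0.037], [-0.205, 0.371, -0.906]]
force: [-0.0, 0.0, -1.0]
grip_width: 0.294
grasp_force: 30.0
```

```bash
python3 - <<'E'
from plan import *
plan(tcp(25),RT)
E
```

```text
trans [ 0.0169 -0.0271  0.2381] ang [ 0.0004  0.0004 -0.0001] | dist 60.06172950161146 j [ 13.186    7.4623 128.8137 -10.5887  19.1434 -11.5312] F [-0.0243  0.0143 -0.9814] t 7.95
```

arm_command(jaw=[-1,-1,-1,-1,-1], translation=[[0.005,-0.008,0.07],[0.01,-0.016,0.13],[0.014,-0.022,0.19],[0.017,-0.027,0.23],[0.017,-0.027,0.238]], angular=[[0,0,0],[0,0,0],[0,0,0],[0,0,0],[0,0,0]])

```text
t: 8.57
position: [488.7, 105.5, 128.3]
eef_rot: [[-0.514, 0.747, 0.421], [0.833, 0.552, 0.037], [-0.205, 0.37, -0.906]]
force: [-0.3, -0.2, -1.4]
grip_width: 0.294
grasp_force: 30.0
```

arm_command(jaw=[-1,-1,-1,-1,-1], translation=[[0,0,0],[0,0,0],[0,0,0],[0,0,0],[0,0,0]], angular=[[0,0,0],[0,0,0],[0,0,0],[0,0,0],[0,0,0]])

```text
t: 9.2
position: [488.8, 105.7, 129.0]
eef_rot: [[-0.514, 0.747, 0.423], [0.833, 0.552, 0.037], [-0.205, 0.371, -0.906]]
force: [-0.2, 0.2, -1.0]
grip_width: 0.295
grasp_force: 30.0
```

```bash
python3 - <<'E'
from plan import *
from cell import optics
s=telemetry.sense();p=s['position'];R=s['eef_rot']
plan(tcp(25),RT)
c=grab(optics,'scene','scene5');c2=grab(optics,'top','top5')
print(p,'proj tip',proj(c,p+R[:,2]*L),proj(c2,p+R[:,2]*L),'axis@body',proj(c,p+R[:,2]*20))
a=cv2.resize(c['pixels'][165:245,255:335],None,fx=5,fy=5,interpolation=cv2.INTER_CUBIC);b=cv2.resize(c2['pixels'][215:295,230:310],None,fx=5,fy=5,interpolation=cv2.INTER_CUBIC)
cv2.imwrite('pics/v5.png',np.hstack([a,b]))
E
```

```text
trans [-0.0015  0.0003  0.0003] ang [0.0005 0.0004 0.    ] | dist 0.39731298842524676 j [ 12.8933  16.3616 129.0743 -19.06    10.2102  -3.0633] F [-0.2422  0.205  -1.0365] t 9.2
[488.8033 105.711  129.0332] proj tip [292.2231 204.1199] [264.6961 258.3699] axis@body [281.8632 188.4065]
```

View pics/v5.png

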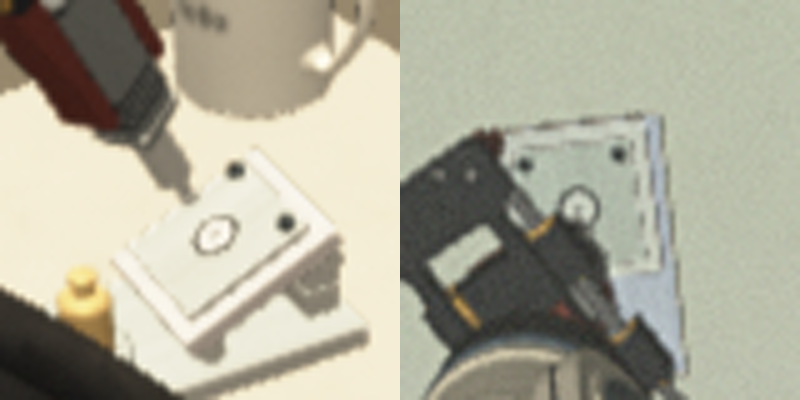

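The scene view shows the tip at (292.5,204.5), predicted at (292.2,204.1), so the probe geometry is good to under a pixel. The ring centre is at (298,212), 25 mm further along the normal. Joint 5 is at 10.2° (limit 6.2°) and falls as the tool goes down. I will lean the tool about 2.8° off square, well inside 6.9°, to keep clear of the limit.

```bash
cat >> plan.py <<'E'
def axis(tilt,az):
    a,w=np.radians(tilt),np.radians(az);return np.array([-np.sin(a)*np.cos(w),-np.sin(a)*np.sin(w),np.cos(a)])
N2=axis(22.5,2)
k2=np.cross([0,0,-1.],-N2); R2=Ro.from_rotvec(k2/np.linalg.norm(k2)*np.radians(22.5)).as_matrix()@down(34)
def tcp2(gap): return spot+N*gap+N2*L
E
python3 - <<'E'
from plan import *
print('off',np.arccos(N@N2)); plan(tcp2(14),R2); print(tcp2(14),tcp2(0))
E
```

```text
off 0.048758112075430925
trans [-0.0024  0.0134  0.0445] ang [ 0.0159  0.0014 -0.0014] | dist 11.63878310963644 j [ 12.895   16.3677 129.0732 -19.0605  10.2116  -3.0615] F [ 0.1326 -0.0583 -2.2575] t 9.3
[496.3061 107.4766 120.273 ] [502.1993 108.0025 107.5847]
```

arm_command(jaw=[-1,-1,-1,-1,-1], translation=[[-0.0005,0.003,0.01],[-0.001,0.007,0.022],[-0.002,0.01,0.034],[-0.0024,0.0134,0.0445],[-0.0024,0.0134,0.0445]], angular=[[0.004,0.0003,-0.0003],[0.008,0.0007,-0.0007],[0.012,0.001,-0.001],[0.0159,0.0014,-0.0014],[0.0159,0.0014,-0.0014]])

```text
t: 9.93
position: [496.6, 107.6, 120.1]
eef_rot: [[-0.519, 0.765, 0.382], [0.83, 0.557, 0.013], [-0.203, 0.324, -0.924]]
force: [0.0, 1.2, -1.8]
grip_width: 0.295
grasp_force: 30.0
```

arm_command(jaw=[-1,-1,-1,-1,-1], translation=[[0,0,0],[0,0,0],[0,0,0],[0,0,0],[0,0,0]], angular=[[0,0,0],[0,0,0],[0,0,0],[0,0,0],[0,0,0]])

```text
t: 10.55
position: [496.3, 107.5, 120.2]
eef_rot: [[-0.519, 0.765, 0.383], [0.83, 0.557, 0.013], [-0.203, 0.325, -0.924]]
force: [-0.7, 0.1, -2.1]
grip_width: 0.292
grasp_force: 30.0
```

```bash
python3 - <<'E'
from plan import *
plan(tcp2(5),R2);s=telemetry.sense();print('axis err',np.arccos(-s['eef_rot'][:,2]@N),s['position'])
E
```

```text
trans [-0.0001  0.0019  0.0358] ang [ 0.  0. -0.] | dist 8.972758458307593 j [ 13.5559  18.1829 126.6647 -18.8098  13.7703  -2.9952] F [-0.7261  0.1473 -2.0694] t 10.55
axis err 0.04872567367233135 [496.2824 107.455  120.2309]
```

arm_command(jaw=[-1,-1,-1,-1,-1], translation=[[0,0.0005,0.01],[0,0.001,0.02],[0,0.0015,0.03],[0,0.0019,0.0358],[0,0.0019,0.0358]], angular=[[0,0,0],[0,0,0],[0,0,0],[0,0,0],[0,0,0]])

```text
t: 11.18
position: [500.0, 107.8, 111.9]
eef_rot: [[-0.519, 0.765, 0.382], [0.83, 0.557, 0.013], [-0.203, 0.324, -0.924]]
force: [-0.6, 0.6, -2.3]
grip_width: 0.294
grasp_force: 30.0
```

arm_command(jaw=[-1,-1,-1,-1,-1], translation=[[0,0,0],[0,0,0],[0,0,0],[0,0,0],[0,0,0]], angular=[[0,0,0],[0,0,0],[0,0,0],[0,0,0],[0,0,0]])

```text
t: 11.8
position: [500.1, 107.9, 112.1]
eef_rot: [[-0.519, 0.765, 0.383], [0.83, 0.557, 0.013], [-0.203, 0.325, -0.924]]
force: [-0.8, -0.2, -1.8]
grip_width: 0.292
grasp_force: 30.0
```

```bash
python3 - <<'E'
from plan import *
from cell import optics
s=telemetry.sense();p=s['position'];R=s['eef_rot']
F=[]
for i in range(4):
    c=grab(optics,'scene','scene6');F.append(telemetry.sense()['force'])
c2=grab(optics,'top','top6')
print('F',np.mean(F,0),np.std(F,0)); plan(tcp2(0),R2)
print('proj tip',proj(c,p+R[:,2]*L),'spot',proj(c,spot),proj(c2,p+R[:,2]*L),proj(c2,spot))
a=cv2.resize(c['pixels'][180:230,270:320],None,fx=8,fy=8,interpolation=cv2.INTER_CUBIC);b=cv2.resize(c2['pixels'][230:280,240:290],None,fx=8,fy=8,interpolation=cv2.INTER_CUBIC)
cv2.imwrite('pics/v6.png',np.hstack([a,b]))
E
```

```text
F [-0.1168  0.2923 -1.8783] [0.1754 0.1884 0.2503]
trans [-0.0003  0.001   0.0199] ang [-0.  0. -0.] | dist 4.982919521443257 j [ 13.4847  19.4883 126.4413 -20.2299  12.7396  -1.5973] F [ 0.0807  0.6215 -1.8544] t 12.05
proj tip [296.4968 210.5119] spot [297.5312 212.0794] [265.3219 255.867 ] [265.4737 255.2667]
```

View pics/v6.png

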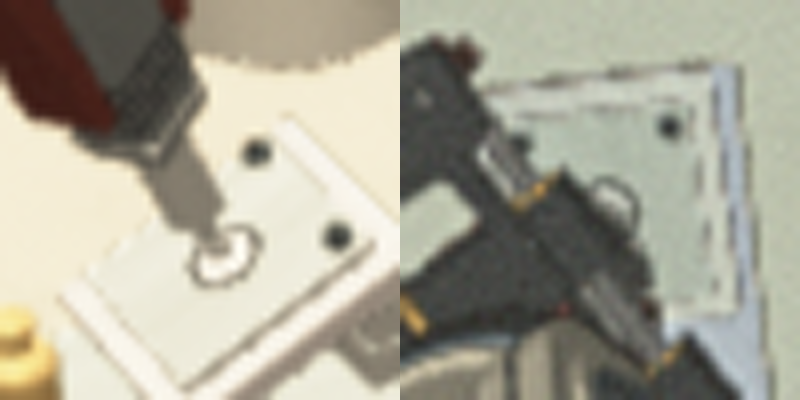

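The tip is at scene (296.4,210.2), as predicted, with about 5 mm left to the ring centre at (297.7,211.6), so it is on line. Pressing in steps now.

arm_command(jaw=[-1,-1,-1,-1,-1], translation=[[0,0.0005,0.008],[0,0.001,0.016],[0,0.001,0.022],[0,0.001,0.028],[0,0.001,0.028]], angular=[[0,0,0],[0,0,0],[0,0,0],[0,0,0],[0,0,0]])

```text
t: 12.68
position: [503.0, 108.1, 105.6]
eef_rot: [[-0.519, 0.765, 0.382], [0.83, 0.557, 0.013], [-0.203, 0.324, -0.924]]
force: [-1.2, 0.5, 1.2]
grip_width: 0.298
grasp_force: 30.0
```

arm_command(jaw=[-1,-1,-1,-1,-1], translation=[[0,0,0],[0,0,0],[0,0,0],[0,0,0],[0,0,0]], angular=[[0,0,0],[0,0,0],[0,0,0],[0,0,0],[0,0,0]])

```text
t: 13.3
position: [502.9, 108.1, 105.7]
eef_rot: [[-0.519, 0.765, 0.382], [0.83, 0.557, 0.013], [-0.203, 0.325, -0.924]]
force: [-0.7, -0.5, 0.9]
grip_width: 0.298
grasp_force: 30.0
```

```bash
cat > f.py <<'E'
from plan import *
from cell import optics
F=[];P=[]
for i in range(8):
    c=grab(optics,'scene','scene7');s=telemetry.sense();F.append(s['force']);P.append(s['position'])
F=np.mean(F,0);print('F',F,'along N',(F-np.array([-.1,.3,-1.88]))@N,'pos',np.mean(P,0),'vs contact est',(np.mean(P,0)-tcp2(0))@N)
E
python3 f.py
```

```text
F [-1.1073 -0.3751  1.0996] along N 3.149828898932805 pos [502.947  108.0794 105.708 ] vs contact est -2.01850293701401
```

The force is about 3.15 N, so the tip is in roughly 5.4 mm. I add 1 mm to confirm the spring slope.

arm_command(jaw=[-1,-1,-1,-1,-1], translation=[[0,0,0.002],[0,0,0.004],[0,0,0.004],[0,0,0.004],[0,0,0.004]], angular=[[0,0,0],[0,0,0],[0,0,0],[0,0,0],[0,0,0]])

```text
t: 14.32
position: [503.3, 108.1, 104.8]
eef_rot: [[-0.519, 0.765, 0.383], [0.83, 0.557, 0.013], [-0.203, 0.325, -0.924]]
force: [-0.9, -0.9, 2.2]
grip_width: 0.296
grasp_force: 30.0
```

```bash
python3 f.py; python3 - <<'E'
from h import *
c=load('scene7')
cv2.imwrite('pics/v7.png',cv2.resize(c['pixels'][180:230,270:320],None,fx=10,fy=10,interpolation=cv2.INTER_CUBIC))
E
```

```text
F [-1.4268 -0.5077  1.3072] along N 3.4774056920963328 pos [503.3312 108.1044 104.7963] vs contact est -3.0073676277903374
```

View pics/v7.png

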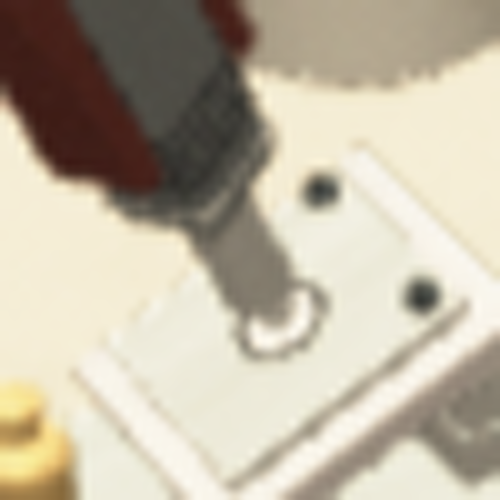

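The crop shows the tip inside the engraved ring, whose centre is near crop (283,319), with the weight untouched. The force rose 0.33 N for 1 mm, so the spring is working at about 3.5 N and half-way in. Handing in.

```bash
python3 -c "
from cell import r
print(r.finish_job())"
```

```text
the job is handed in; nothing more can be done
None
```

The job is handed in: the grey probe is held in the gripper with its tip pressed inside the due coupon's ring at about 3.5 N, roughly half-way in and about 3° off square; no verdict came back.

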